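# Set the washer supply valves before the water comes back on

## Robot

A 6-joint arm with a two-finger parallel gripper is mounted at the origin on the work surface. World frame = base frame: x ahead of the robot, y to its left, z up, the work surface at z = 0. Lengths are in mm, angles in rad, forces in N, time in s.
With the tool pointing down it reaches from about 400 to 925 mm from the base axis. Payload 12.5 kg.
Tool frame: the origin (TCP) lies midway between the tips of the shut fingers; the grasp point (between the pads) lies 19 mm behind it; z points along the fingers, y is the line along which they close (so a half turn about z gives the same grasp; the last joint's range is limited). The gripper opens to 95 mm and grips with 3 to 60 N. Pads are 20 mm wide; open, the fingers measure 119 mm over their backs; the gripper's body (75 mm by 180 mm) begins 59 mm behind the grasp point.
Start: joints at [-1.418, 0.491, 1.559, -0, 1.092, -0.106], TCP at [159.973, -604.198, 214.661] pointing down, gripper open.
Joint ranges: [-3.1, 3.1], [-0.84, 2.19], [0.05, 2.79], [-1.13, 4.28], [0.06, 2.93], [-2.69, 2.69]. Speed limits (rad/s): [2.22, 2.22, 2.79, 3.14, 3.14, 3.14].

## Interface

Orientations are given as [roll, pitch, yaw] about the fixed x, y, z axes, in that order (R = Rz(yaw) Ry(pitch) Rx(roll)).
In Python, from cell import env gives the robot as it stands.
- The arm moves only by the tool carry_out, never from a script. Its argument "series" is a list of rows, each a list of 4 numbers: the shift along the world's x, y, z normalised to -1 to 1, where 1 is 5 cm, then the turn about the world's z normalised to -1 to 1, where 1 is 6 degrees. In form: [[x, y, z, turn], ...]. A call has exactly 5 rows; each row shifts and turns the commanded pose from where the row before left it; what a row does not reach is not made up. A row lasts 1/10 s, in which the tool goes at most 50 mm and 8.59 degrees, less where a joint would pass 70% of its speed; a pose out of reach is approached as far as the arm can. A call with a number of a shift or a turn outside -1 to 1 is refused whole. A call with a gripper value outside its range is refused whole. "fingers" is the closure, from -1 (fully open) to 1 (shut), set as the call begins (left out, the last holds). The fingers move at their own pace and stop on an object; the grip force is fixed at half the most. Time passes only in rows, so rows that do not move let the fingers close, or fill a call up. It gives the time, the measured TCP pose, the force, the opening and the grip force at its end, in the units of the state.
- env.state(): the state, without advancing time (a new reading comes with each control period).
- env.read_camera(name): name is "side" or "top" or "wrist"; returns the picture (480x640x3 uint8, red, green, blue); there is no depth.
- env.calibration(name): a dict with "K" (3x3 intrinsics, pixels), "pose" (4x4, takes a point from camera to world coordinates). Camera axes: x right, y down, z forward; pixel columns grow to the right and rows downward; lengths in mm; the calibration is good to about 2 mm. A picture is of the moment at which its call begins: read the wrist's pose just before it. calibration takes no time and is no camera call; for the wrist camera it gives the pose at the moment of the call.
- env.job_done(): hands the job in; it is judged then, once.
Trained networks look in the newest picture that a camera, given by its name, has taken for a name from the list of things; names that differ only in an ending like _2 or _b are one class to them, and where a whole thing is asked for, a point or a joint stands for the part that bears it (a point fixed in the world has none). Each returns a list of dicts, best first, with "conf" (0 to 1); they miss things now and then, are a little off and sometimes report something else, mostly with a low value. They report only what shows in the picture. A call takes as long as a camera call.
- env.look_for(camera, label): "position" ([row, column] as shares, 0 to 1, of the picture: columns of its width, rows of its height, amid what is visible of it).
The state is a dict: "t": time; "joints": joint angles; "qvel": joint speeds; "tau": joint torques, N m; "eef_pos": TCP position; "tcp_rot": TCP orientation; "ft_force": force on the tool from outside, world axes, zero at the start; "moment": the same for the moment, N m; "opening": opening from 0.0 (shut) to 1.0 (fully open); "grip_force": force on a finger pad.
Only numpy, scipy, OpenCV 4.12 (cv2) and the standard library are available. Lean on these libraries where they do the work, as an engineer would, in place of code of your own. Each camera call takes 0.05 s, during which the arm holds its last target. There are 200 camera calls.

## Task

A washer has been moved to another bay and the cold water on this manifold is about to be turned back on: with a fingertip, push the lever of the bare outlet (the one with no copper tail pipe) round until that valve is fully shut, and push the lever of the piped outlet that is shut or only part open round until it is fully open. A valve is open when its lever lies in line over its outlet and shut when the lever stands square across it; push the levers without gripping or straining them. Leave the piped valve that is already open and the loose things on the deck as they are, and take the hand clear.

Things in the scene. Friction and masses are not known exactly. Their poses are not given: they have to be found in the camera images.
- manifold: Grey board 150 x 500 x 12 mm fixed on the white deck, with a copper header pipe (28 mm, axis 45 mm above the deck) and three branches 150 mm apart. Fixed. Origin: on the deck under the middle valve stem. x points from the outlets to the header (header at x = +56 mm), y along the header, z up. The valve stems stand at x = 0, y = -150, 0, +150 mm, the branches in any order.
- branch_1: A piped branch: brass quarter-turn ball valve (37 mm across) with its outlet to -x, a union nut and a 15 mm copper tail pipe that turns down into the deck 145 mm from the stem. Fixed. Origin: on the deck below the valve stem; axes as the manifold's. Within 15 mm of the stem axis it rises to 93 mm; elsewhere nothing under the lever's sleeve is higher than 64 mm.
- branch_2: The other piped branch, the same as branch_1 in every way. Origin and axes as branch_1.
- branch_bare: The branch whose tail pipe has been taken off: the same valve, but its outlet ends 50 mm from the stem in a bare brass thread. Fixed. Origin and axes as branch_1.
- lever_1 (a joint): Angle of branch_1's lever, rad: 0 = fully shut, on its stop, lever along the branch's +y; 1.571 = fully open, on its stop, lever along -x, over its outlet. Opens anticlockwise seen from above; at q it points along (-sin q, cos q) in the branch's x, y. Drag 0.4 N m (about 6 N at 70 mm from the stem); it stays where it is left. One piped valve starts less than a third open, the other open.
- lever_2 (a joint): Angle of branch_2's lever; same lever, same meaning as lever_1.
- lever_bare (a joint): Angle of branch_bare's lever; same lever, same meaning as lever_1. It starts more than half open.
- branch_1_stem (a point): Point on the stem axis (the lever's turning axis) of branch_1, at mid-height of the sleeve, 94.5 mm above the deck.
- branch_2_stem (a point): The same point of branch_2.
- branch_bare_stem (a point): The same point of branch_bare.
- lever_1_tip (a point): Outer end of branch_1's lever, 100 mm from the stem axis, at mid-height of its sleeve. The lever is a steel strip with a black sleeve 18 mm wide and 9 mm thick, from 34 to 100 mm out from the stem axis and from 90 to 99 mm above the deck. All three levers are alike.
- lever_2_tip (a point): Outer end of the lever of branch_2.
- lever_bare_tip (a point): Outer end of the lever of branch_bare.
- wrench: Loose steel wrench 190 mm long, lying on the deck beyond the header. Bystander.
- detergent: Loose small white detergent bottle, 60 mm diameter, 130 mm high, standing on the deck off the board's -y end. Bystander. Origin at its foot.
- old_tail: Loose L-shaped copper tail pipe (about 75 x 120 mm, 27 mm high) that came off the bare outlet, lying on the deck beyond the header. Bystander.
- tape_spool: Loose grey tape spool, 54 mm diameter, 19 mm high, lying on the deck between two outlets. Bystander.

How it is judged:
By the outcome, as a careful person would: the job done as asked, in the order asked, and still so for the second after the job is handed in, with the robot touching nothing.
It also fails if it takes over 51 s, if anything falls off the work surface, if the arm or the gripper's body presses on something with over 40 N, if the wrist force passes 120 N, or if a joint passes its speed limit or range.

## Working session

There is one attempt and no reset: what is moved stays moved. The work goes in short steps, Python scripts to look and compute and a tool call to move; the robot and the scene stay as the last step left them, time stands still between calls to the robot, and variables do not carry over. Pictures are saved under pics/ and viewed, at most 10 in all, crops included, and the job is handed in when it is done.

Besides the shell and the picture viewer there is one more tool, called by a JSON object that holds its "op" and its "data", one argument or row to a line. carry_out: Moves the arm, as the interface text tells. Its arguments: {"type":"object","properties":{"series":{"type":"array","items":{"type":"array","items":{"type":"number","minimum":-1,"maximum":1}}},"fingers":{"type":"number"}},"required":["series"]}

```bash
mkdir -p pics; cat > h.py <<'E'
import numpy as np,cv2
from cell import env
def snap(cam,fn):
    im=env.read_camera(cam); cv2.imwrite('pics/'+fn,im[:,:,::-1]); return im
def ray(cam,u,v,z,c=None):
    c=c or env.calibration(cam); K=np.array(c['K']);T=np.array(c['pose'])
    d=T[:3,:3]@np.linalg.solve(K,[u,v,1]);o=T[:3,3]
    return o+d*(z-o[2])/d[2]
def proj(cam,p):
    c=env.calibration(cam);K=np.array(c['K']);T=np.array(c['pose'])
    q=K@(T[:3,:3].T@(np.array(p)-T[:3,3]));return q[:2]/q[2]
E
python3 - <<'E'
from h import *
s=env.state();print(s['t'],s['eef_pos'],s['tcp_rot'],s['opening'])
for cam in['top','side']:
    snap(cam,cam+'0.png')
    print(cam,np.round(env.calibration(cam)['pose'],2).tolist())
    for l,z in[('branch_1_stem',94.5),('branch_bare_stem',94.5),('lever_1_tip',94.5),('lever_bare_tip',94.5),('detergent',60),('tape_spool',15)]:
        for d in env.look_for(cam,l):
            r,c=d['position'];print(l,round(d['conf'],2),round(c*640),round(r*480),ray(cam,c*640,r*480,z).round())
E
```

```text
0.0 [ 159.94725635 -603.93596238  214.06255499] [-3.14048844e+00 -1.16135839e-04  2.58817522e-01] 1.0021409779758317
top [[0.01, -0.99, 0.17, 460.12], [-1.0, -0.01, -0.01, -5.93], [0.02, -0.17, -0.99, 1025.36], [0.0, 0.0, 0.0, 1.0]]
branch_1_stem 0.81 385 270 [ 579. -162.   94.]
branch_bare_stem 0.71 247 292 [528. 132.  94.]
lever_1_tip 0.56 365 261 [ 598. -119.   94.]
lever_bare_tip 0.92 240 303 [506. 145.  94.]
detergent 0.67 462 245 [ 643. -343.   60.]
tape_spool 0.84 292 321 [469.  39.  15.]
side [[-0.98, -0.13, 0.13, 489.57], [-0.19, 0.73, -0.66, 653.95], [-0.0, -0.67, -0.74, 817.63], [0.0, 0.0, 0.0, 1.0]]
branch_1_stem 0.96 338 199 [ 576. -116.   94.]
branch_bare_stem 0.67 337 297 [539. 152.  94.]
lever_1_tip 0.6 331 197 [ 592. -118.   94.]
lever_bare_tip 0.84 356 296 [504. 142.  94.]
detergent 0.71 329 150 [ 633. -334.   60.]
tape_spool 0.77 371 284 [477.  49.  15.]
tape_spool 0.41 257 332 [687. 208.  15.]
```

View pics/top0.png

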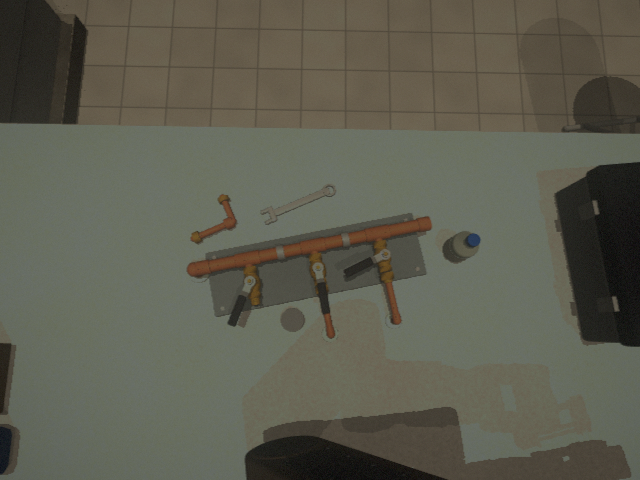

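View pics/side0.png

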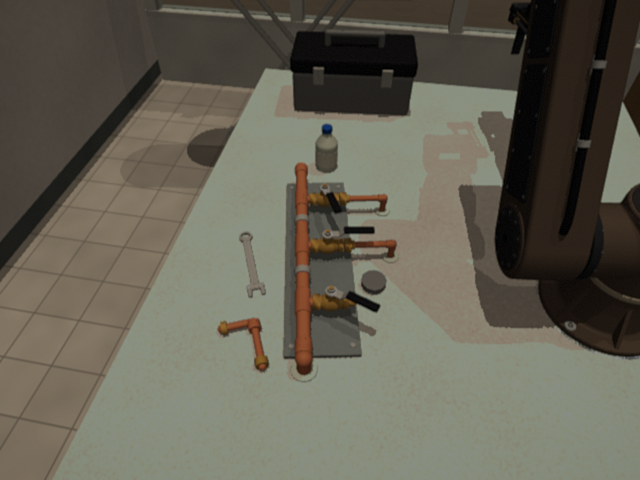

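Top picture: the bare valve is at left (stem ≈(250,284), lever tip ≈(233,324)). The middle piped valve is open (stem (318,269)). The right piped valve is nearly shut (stem (385,256), tip (345,274)). In the side view the stems are at about (331,291), (327,234) and (325,190). Next I'll fit the manifold pose to these.

```bash
cat > fit.py <<'E'
from h import *
from scipy.optimize import least_squares
obs=[('top',150,250,284),('top',0,318,269),('top',-150,385,256),('side',150,331,291),('side',0,327,234),('side',-150,325,190)]
def W(p,x,y,z): c,s=np.cos(p[2]),np.sin(p[2]); return [p[0]+c*x-s*y,p[1]+s*x+c*y,z]
f=lambda p:np.concatenate([proj(c,W(p,0,y,96))-[u,v] for c,y,u,v in obs])
r=least_squares(f,[545,0,0.1]);P=r.x
E
python3 - <<'E'
from fit import *
print(P,r.fun.round(1))
for y in(150,0,-150):print(y,np.round(W(P,0,y,94.5)))
for n,y,t in[('bare',150,[(233,324)]),('r',-150,[(345,274)]),('mid',0,[(327,312)])]:
    for cam,px in(('top',t[0]),('side',{'bare':(379,306),'r':(338,210),'mid':(374,230)}[n])):
        q=ray(cam,*px,94.5)-W(P,0,y,94.5); c,s=np.cos(P[2]),np.sin(P[2])
        l=[c*q[0]+s*q[1],-s*q[0]+c*q[1]];print(n,cam,np.hypot(*l).round(),'q',np.arctan2(-l[0],l[1]).round(2))
for a in(.3,1.1,1.3):print(a)
im=cv2.imread('pics/top0.png')[210:350,180:480]; cv2.imwrite('pics/c.png',cv2.resize(im,None,fx=2.6,fy=2.6,interpolation=cv2.INTER_CUBIC))
E
```

```text
[ 5.80563723e+02 -1.21570970e+01  2.08838027e-01] [-4.2 -1.8 -2.9 -0.6 -1.7 -1.1  1.8 -2.7  2.  -3.1  1.  -5.8]
150 [549. 135.  94.]
0 [581. -12.  94.]
-150 [ 612. -159.   94.]
bare top 91.0 q 1.1
bare side 93.0 q 1.11
r top 93.0 q 0.26
r side 89.0 q 0.26
mid top 96.0 q 1.64
mid side 96.0 q 1.59
0.3
1.1
1.3
```

View pics/c.png

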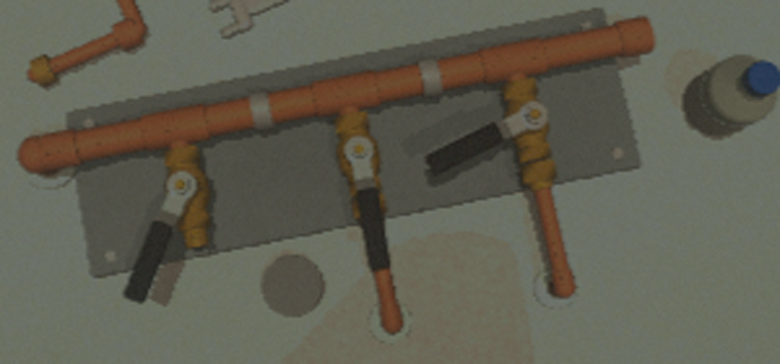

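The crop shows stems at full-image (249,281), (318,268), (385,254). I'll sharpen the side pixels the same way.

```bash
python3 -c "
import cv2
im=cv2.imread('pics/side0.png')[160:340,280:420]; cv2.imwrite('pics/c2.png',cv2.resize(im,None,fx=3.3,fy=3.3,interpolation=cv2.INTER_CUBIC))"
```

```text
(no output)
```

View pics/c2.png

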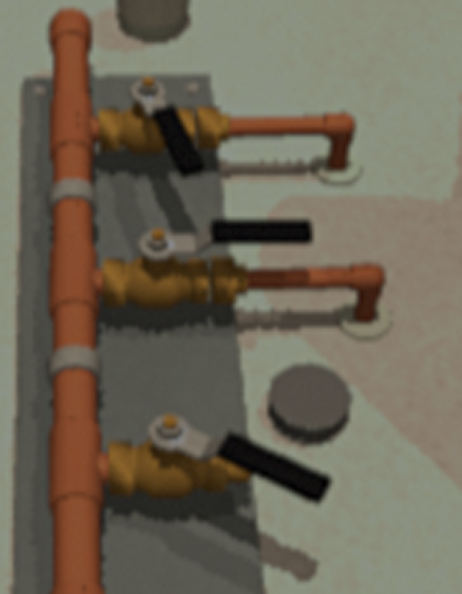

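```bash
cat > fit.py <<'E'
from h import *
from scipy.optimize import least_squares
obs=[('top',150,249.2,280.8),('top',0,317.7,267.7),('top',-150,385.4,254.2),('side',150,331.2,290.3),('side',0,327.3,233.6),('side',-150,324.8,188.8)]
tips={'bare':(150,(232,324.6),(377.9,307.9)),'mid':(0,(327,313),(374.2,230)),'r':(-150,(346,272.7),(338.2,212))}
Z=97
def W(p,x,y,z): c,s=np.cos(p[2]),np.sin(p[2]); return [p[0]+c*x-s*y,p[1]+s*x+c*y,z]
def fit(o): return least_squares(lambda p:np.concatenate([proj(c,W(p,0,y,Z))-[u,v] for c,y,u,v in o]),[560,0,0.2])
E
python3 - <<'E'
from fit import *
for o in(obs,obs[:3],obs[3:]):
    r=fit(o);P=r.x;print(P.round(3),r.fun.round(1))
    for n,(y,*t) in tips.items():
      for cam,px in zip(('top','side'),t):
        w=ray(cam,*px,94.5);q=w-W(P,0,y,94.5); c,s=np.cos(P[2]),np.sin(P[2])
        l=[c*q[0]+s*q[1],-s*q[0]+c*q[1]];print(n,cam,w.round(),np.round(W(P,0,y,94.5)),np.hypot(*l).round(),'q',np.arctan2(-l[0],l[1]).round(2))
for c,y,u,v in obs: print(c,y,ray(c,u,v,Z).round())
E
```

```text
[ 5.82637e+02 -1.23250e+01  2.06000e-01] [-3.4  0.2 -2.5 -0.3 -1.9 -0.1  0.3 -2.5  0.8 -3.2  0.5 -5.1]
bare top [461. 160.  94.] [552. 135.  94.] 95.0 q 1.09
bare side [461. 162.  94.] [552. 135.  94.] 95.0 q 1.07
mid top [486. -38.  94.] [583. -12.  94.] 100.0 q 1.63
mid side [486. -34.  94.] [583. -12.  94.] 99.0 q 1.58
r top [572. -78.  94.] [ 613. -159.   94.] 91.0 q 0.26
r side [570. -74.  94.] [ 613. -159.   94.] 96.0 q 0.26
[ 5.82558e+02 -1.79380e+01  2.06000e-01] [-0.8  0.2  0.1 -0.2  0.7 -0.1]
bare top [461. 160.  94.] [552. 129.  94.] 97.0 q 1.04
bare side [461. 162.  94.] [552. 129.  94.] 97.0 q 1.02
mid top [486. -38.  94.] [583. -18.  94.] 98.0 q 1.57
mid side [486. -34.  94.] [583. -18.  94.] 98.0 q 1.53
r top [572. -78.  94.] [ 613. -165.   94.] 96.0 q 0.24
r side [570. -74.  94.] [ 613. -165.   94.] 101.0 q 0.24
[ 5.82206e+02 -2.74800e+00  2.09000e-01] [-0.1  1.5  0.2  0.1 -0.2 -2.4]
bare top [461. 160.  94.] [551. 144.  94.] 92.0 q 1.19
bare side [461. 162.  94.] [551. 144.  94.] 92.0 q 1.16
mid top [486. -38.  94.] [582.  -3.  94.] 102.0 q 1.72
mid side [486. -34.  94.] [582.  -3.  94.] 101.0 q 1.67
r top [572. -78.  94.] [ 613. -149.   94.] 82.0 q 0.31
r side [570. -74.  94.] [ 613. -149.   94.] 87.0 q 0.31
top 150 [552. 127.  97.]
top 0 [582. -18.  97.]
top -150 [ 613. -163.   97.]
side 150 [552. 140.  97.]
side 0 [583.  -3.  97.]
side -150 [ 611. -141.   97.]
```

```bash
cat > plan.py <<'E'
from fit import *
r=least_squares(lambda p:np.concatenate([proj(c,W(p,0,y,p[3]))-[u,v] for c,y,u,v in obs]),[582,-18,.206,105]);P=r.x
def ctr(y,q,sgn,rad=75,gap=0):  # sgn=-1: closing (q down), +1 opening; finger centre on the trailing side
    m=np.array([-np.cos(q),-np.sin(q)])*sgn; h=10*abs(np.cos(q))+12*abs(np.sin(q))+9+gap
    l=rad*np.array([-np.sin(q),np.cos(q)])-h*m; return np.array(W(P,l[0],150*y+l[1],80))
E
python3 - <<'E'
from plan import *
print(P.round(3),r.fun.round(1))
for n,(y,*t) in tips.items():
  for cam,px in zip(('top','side'),t):
    q=ray(cam,*px,94.5)-W(P,0,y,94.5); c,s=np.cos(P[2]),np.sin(P[2])
    l=[c*q[0]+s*q[1],-s*q[0]+c*q[1]];print(n,cam,np.hypot(*l).round(),'q',np.arctan2(-l[0],l[1]).round(2))
print('pre',ctr(1,1.08,-1,gap=18).round())
for q in(1.08,.9,.7,.5,.35,.2,.1,0,-.05):print(q,ctr(1,q,-1).round())
print('R pre',ctr(-1,.25,1,gap=16).round())
for q in(.25,.4,.6,.8,1,1.2,1.35,1.5,1.57,1.62):print(q,ctr(-1,q,1).round())
E
```

```text
[ 5.84577e+02 -1.81380e+01  2.08000e-01  7.90330e+01] [ 0.6  0.3  0.1 -0.1 -0.7  0.2 -0.4  0.4  0.1  0.4 -0.1 -1.1]
bare top 98.0 q 1.04
bare side 99.0 q 1.02
mid top 100.0 q 1.57
mid side 100.0 q 1.52
r top 97.0 q 0.26
r side 102.0 q 0.26
pre [470. 109.  80.]
1.08 [475. 126.  80.]
0.9 [476. 140.  80.]
0.7 [480. 156.  80.]
0.5 [487. 170.  80.]
0.35 [495. 180.  80.]
0.2 [504. 189.  80.]
0.1 [512. 194.  80.]
0 [520. 198.  80.]
-0.05 [523. 200.  80.]
R pre [616. -81.  80.]
0.25 [602. -88.  80.]
0.4 [591. -90.  80.]
0.6 [578. -96.  80.]
0.8 [ 565. -104.   80.]
1 [ 554. -115.   80.]
1.2 [ 545. -129.   80.]
1.35 [ 541. -141.   80.]
1.5 [ 538. -154.   80.]
1.57 [ 538. -160.   80.]
1.62 [ 538. -163.   80.]
```

{"op": "carry_out", "data": {
  "series": [
    [0.7,0.7,0,-0.5],
    [0.7,0.7,0,0],
    [0.7,0.7,0,0],
    [0.7,0.7,0,0],
    [0.7,0.7,0,0]
  ],
  "fingers": 1
}}

```text
t: 1.2
eef_pos: [336.0, -427.7, 214.9]
tcp_rot: [3.141, -0.0, 0.206]
ft_force: [0.8, -0.9, 0.1]
opening: 0.637
grip_force: 0.0
```

{"op": "carry_out", "data": {
  "series": [
    [0.7,0.7,0,0],
    [0.7,0.7,0,0],
    [0.7,0.7,0,0],
    [0.5,0.8,0,0],
    [0,0.9,0,0]
  ]
}}

```text
t: 1.7
eef_pos: [467.2, -237.8, 214.5]
tcp_rot: [3.141, -0.001, 0.207]
ft_force: [1.0, 0.8, 0.3]
opening: 0.218
grip_force: 0.0
```

{"op": "carry_out", "data": {
  "series": [
    [0,0.9,0,0],
    [0,0.9,0,0],
    [0,0.9,0,0],
    [0,0.9,0,0],
    [0,0.9,0,0]
  ]
}}

```text
t: 2.2
eef_pos: [464.7, -12.5, 214.9]
tcp_rot: [3.141, -0.001, 0.206]
ft_force: [1.0, -0.2, 0.2]
opening: 0.007
grip_force: 0.0
```

Now to (470,109); stop above and check with the wrist camera.

{"op": "carry_out", "data": {
  "series": [
    [0.1,0.8,0,0],
    [0,0.8,0,0],
    [0,0.8,0,0],
    [0,0,-0.5,0],
    [0,0,0,0]
  ]
}}

```text
t: 2.7
eef_pos: [468.7, 106.7, 188.0]
tcp_rot: [-3.141, 0.003, 0.209]
ft_force: [-0.9, -0.0, -0.2]
opening: 0.006
grip_force: 0.0
```

```bash
python3 - <<'E'
from plan import *
c=env.calibration('wrist');im=env.read_camera('wrist').copy()
def dot(p,col): 
    u=proj('wrist',p);cv2.circle(im,tuple(int(x) for x in u),4,col,-1)
for y in(150,0):dot(W(P,0,y,94.5),(255,0,0))
for q in(1.03,0):dot(W(P,-100*np.sin(q),150+100*np.cos(q),94.5),(0,255,0))
dot(ctr(1,1.08,-1,gap=18),(0,0,255))
cv2.imwrite('pics/w1.png',im[:,:,::-1]);print(env.state()['eef_pos'])
E
```

```text
[469.3639589  105.99245443 189.09860306]
```

View pics/w1.png

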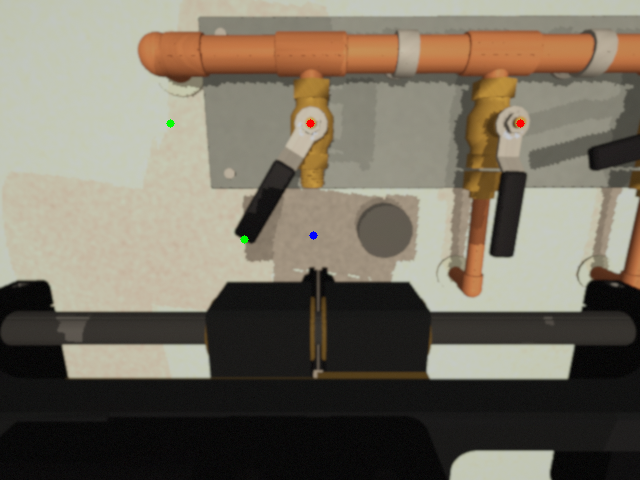

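The wrist view matches the predictions: bare stem (312,122), lever tip (243,238), clear space at (313,235). Descending beside the bare lever.

{"op": "carry_out", "data": {
  "series": [
    [0,0,-0.8,0],
    [0,0,-0.8,0],
    [0,0,-0.6,0],
    [0,0,0,0],
    [0,0.1,0,0]
  ]
}}

```text
t: 3.25
eef_pos: [470.7, 110.1, 80.7]
tcp_rot: [3.141, -0.0, 0.205]
ft_force: [-0.1, 0.0, 0.9]
opening: 0.004
grip_force: 0.0
```

{"op": "carry_out", "data": {
  "series": [
    [0.04,0.1,0,0],
    [0.02,0.1,0,0],
    [0.02,0.1,0,0],
    [0.02,0.1,0,0],
    [0.02,0.1,0,0]
  ]
}}

```text
t: 3.75
eef_pos: [476.1, 136.3, 80.0]
tcp_rot: [3.141, -0.0, 0.207]
ft_force: [0.1, -5.6, 0.8]
opening: 0.005
grip_force: 3.0
```

Contact (≈6 N), as expected. Following the arc: (476,140) → (487,170) → (504,189).

{"op": "carry_out", "data": {
  "series": [
    [0.02,0.12,0,0],
    [0.04,0.14,0,0],
    [0.06,0.14,0,0],
    [0.06,0.14,0,0],
    [0.08,0.14,0,0]
  ]
}}

```text
t: 4.25
eef_pos: [488.7, 169.6, 79.5]
tcp_rot: [3.141, 0.002, 0.207]
ft_force: [-0.9, -8.3, 0.7]
opening: 0.006
grip_force: 2.8
```

{"op": "carry_out", "data": {
  "series": [
    [0.1,0.12,0,0],
    [0.1,0.1,0,0],
    [0.1,0.1,0,0],
    [0.1,0.08,0,0],
    [0.1,0.06,0,0]
  ]
}}

```text
t: 4.75
eef_pos: [513.0, 192.6, 79.2]
tcp_rot: [3.141, 0.003, 0.207]
ft_force: [-3.9, -5.1, 0.1]
opening: 0.006
grip_force: 2.6
```

{"op": "carry_out", "data": {
  "series": [
    [0.04,0.02,0,0],
    [0.04,0.02,0,0],
    [0.03,0.01,0,0],
    [0.02,0,0,0],
    [0,0,0,0]
  ]
}}

```text
t: 5.25
eef_pos: [519.0, 195.2, 79.2]
tcp_rot: [3.141, 0.004, 0.207]
ft_force: [-5.5, -2.4, 1.0]
opening: 0.004
grip_force: 2.7
```

{"op": "carry_out", "data": {
  "series": [
    [0.02,0,0,0],
    [0.02,0,0,0],
    [0,0,0,0],
    [0,0,0,0],
    [0,0,0,0]
  ]
}}

```text
t: 5.75
eef_pos: [519.1, 195.2, 79.2]
tcp_rot: [3.142, 0.008, 0.207]
ft_force: [-14.1, -2.7, 7.5]
opening: 0.006
grip_force: 7.0
```

It's on the stop: the force rose to 14 N with no further motion. Backing off, rising, and moving to (616,-81).

{"op": "carry_out", "data": {
  "series": [
    [-0.3,-0.1,0,0],
    [-0.4,-0.1,0,0],
    [0,0,0.7,0],
    [0,0,0.8,0],
    [0,0,0.3,0]
  ]
}}

```text
t: 6.25
eef_pos: [488.3, 185.9, 172.9]
tcp_rot: [-3.141, -0.004, 0.207]
ft_force: [-0.2, -0.5, -0.5]
opening: 0.001
grip_force: 0.0
```

{"op": "carry_out", "data": {
  "series": [
    [0.4,-0.8,0,0],
    [0.4,-0.8,0,0],
    [0.4,-0.8,0,0],
    [0.4,-0.8,0,0],
    [0.4,-0.8,0,0]
  ]
}}

```text
t: 6.75
eef_pos: [588.1, -16.1, 169.7]
tcp_rot: [3.142, 0.0, 0.207]
ft_force: [0.7, 1.5, -0.2]
opening: 0.007
grip_force: 0.0
```

{"op": "carry_out", "data": {
  "series": [
    [0.4,-0.7,0,0],
    [0.2,-0.6,0,0],
    [0,0,0,0],
    [0,0,0,0],
    [0,0,0,0]
  ]
}}

```text
t: 7.25
eef_pos: [617.1, -78.7, 169.6]
tcp_rot: [-3.141, 0.001, 0.207]
ft_force: [-0.9, -1.2, 0.2]
opening: 0.002
grip_force: 0.0
```

```bash
python3 - <<'E'
from plan import *
print(env.state()['eef_pos'])
c=env.calibration('wrist');im=env.read_camera('wrist').copy()
def dot(p,col): 
    u=proj('wrist',p);cv2.circle(im,tuple(int(x) for x in u),4,col,-1)
for y in(150,0,-150):dot(W(P,0,y,80),(255,0,0))
for q in(.26,1.571):dot(W(P,-100*np.sin(q),-150+100*np.cos(q),94.5),(0,255,0))
dot(ctr(-1,.26,1,gap=16),(0,0,255))
cv2.imwrite('pics/w2.png',im[:,:,::-1])
im=snap('top','top2.png')[210:350,180:480];cv2.imwrite('pics/t2.png',cv2.resize(im[:,:,::-1],None,fx=2.6,fy=2.6,interpolation=cv2.INTER_CUBIC))
E
```

```text
[617.10991793 -78.65647085 169.57785394]
```

View pics/w2.png

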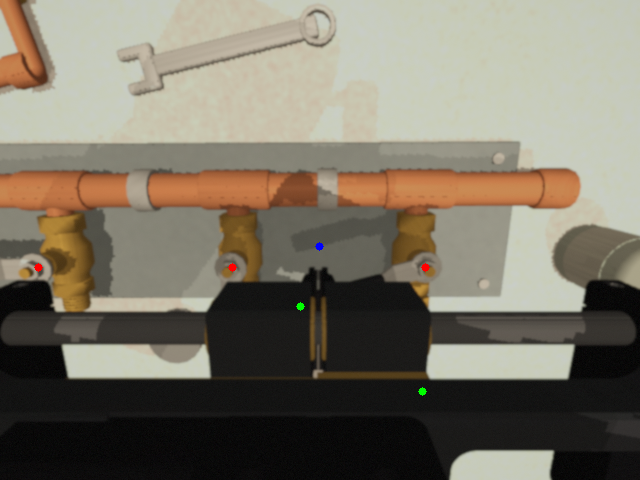

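The wrist view shows the stems on their predicted points, and the finger is just header-side of the right lever. Descending 90 mm and pushing.

{"op": "carry_out", "data": {
  "series": [
    [0,0,-0.7,0],
    [0,0,-0.7,0],
    [0,0,-0.4,0],
    [0,0,0,0],
    [-0.1,-0.04,0,0]
  ]
}}

```text
t: 7.85
eef_pos: [612.9, -81.1, 80.3]
tcp_rot: [3.141, -0.001, 0.207]
ft_force: [0.1, 0.0, 1.1]
opening: 0.004
grip_force: 0.0
```

{"op": "carry_out", "data": {
  "series": [
    [-0.1,-0.04,0,0],
    [-0.1,-0.04,0,0],
    [-0.1,-0.02,0,0],
    [-0.12,-0.04,0,0],
    [-0.12,-0.04,0,0]
  ]
}}

```text
t: 8.35
eef_pos: [586.9, -91.3, 81.0]
tcp_rot: [3.139, -0.005, 0.206]
ft_force: [7.7, 0.1, 0.7]
opening: 0.003
grip_force: 2.7
```

Waypoints: (578,-96), (565,-104), (554,-115), (545,-129), (541,-141), (538,-154).

{"op": "carry_out", "data": {
  "series": [
    [-0.12,-0.06,0,0],
    [-0.14,-0.08,0,0],
    [-0.14,-0.1,0,0],
    [-0.12,-0.12,0,0],
    [-0.1,-0.14,0,0]
  ]
}}

```text
t: 8.85
eef_pos: [555.4, -115.9, 80.9]
tcp_rot: [3.14, -0.004, 0.206]
ft_force: [6.3, 3.7, 0.2]
opening: 0.005
grip_force: 2.6
```

{"op": "carry_out", "data": {
  "series": [
    [-0.1,-0.14,0,0],
    [-0.08,-0.14,0,0],
    [-0.04,-0.14,0,0],
    [-0.02,-0.12,0,0],
    [-0.02,-0.1,0,0]
  ]
}}

```text
t: 9.35
eef_pos: [541.9, -147.8, 80.6]
tcp_rot: [3.141, -0.002, 0.206]
ft_force: [4.0, 4.9, 1.6]
opening: 0.005
grip_force: 2.4
```

{"op": "carry_out", "data": {
  "series": [
    [-0.02,-0.08,0,0],
    [0,-0.06,0,0],
    [0,-0.04,0,0],
    [0,-0.02,0,0],
    [0,0,0,0]
  ]
}}

```text
t: 9.85
eef_pos: [540.7, -157.6, 80.5]
tcp_rot: [3.141, -0.002, 0.206]
ft_force: [1.0, 2.5, 2.1]
opening: 0.005
grip_force: 1.5
```

{"op": "carry_out", "data": {
  "series": [
    [0,-0.02,0,0],
    [0,-0.02,0,0],
    [0,-0.02,0,0],
    [0,0,0,0],
    [0,0,0,0]
  ]
}}

```text
t: 10.35
eef_pos: [540.5, -160.6, 80.2]
tcp_rot: [3.141, -0.001, 0.206]
ft_force: [1.3, 4.1, 2.9]
opening: 0.002
grip_force: 2.0
```

{"op": "carry_out", "data": {
  "series": [
    [0,-0.02,0,0],
    [0,-0.02,0,0],
    [0,0,0,0],
    [0,0,0,0],
    [0,0,0,0]
  ]
}}

```text
t: 10.85
eef_pos: [540.5, -162.3, 80.1]
tcp_rot: [-3.141, -0.0, 0.206]
ft_force: [1.2, 7.3, 5.5]
opening: 0.005
grip_force: 3.2
```

{"op": "carry_out", "data": {
  "series": [
    [0,-0.02,0,0],
    [0,-0.02,0,0],
    [0,0,0,0],
    [0,0,0,0],
    [0,0,0,0]
  ]
}}

```text
t: 11.35
eef_pos: [540.4, -162.7, 80.0]
tcp_rot: [-3.139, -0.0, 0.206]
ft_force: [4.1, 19.0, 6.0]
opening: 0.005
grip_force: 9.1
```

On the stop (19 N, no motion). Backing off in +y, rising, and retreating clear.

{"op": "carry_out", "data": {
  "series": [
    [0,0.2,0,0],
    [0.1,0.5,0,0],
    [0,0,0.7,0],
    [0,0,0.9,0],
    [0,0,0.9,0]
  ]
}}

```text
t: 11.85
eef_pos: [544.8, -129.6, 205.8]
tcp_rot: [-3.141, 0.002, 0.207]
ft_force: [0.8, 0.0, 0.6]
opening: 0.007
grip_force: 0.0
```

{"op": "carry_out", "data": {
  "series": [
    [-0.3,-0.8,0.2,0],
    [-0.4,-0.8,0,0],
    [-0.4,-0.8,0,0],
    [-0.4,-0.8,0,0],
    [-0.4,-0.8,0,0]
  ]
}}

```text
t: 12.35
eef_pos: [449.0, -331.2, 214.7]
tcp_rot: [3.141, 0.001, 0.206]
ft_force: [0.3, -0.3, -0.6]
opening: 0.004
grip_force: 0.0
```

{"op": "carry_out", "data": {
  "series": [
    [-0.5,-0.8,0,0],
    [-0.4,-0.8,0,0],
    [-0.4,-0.8,0,0],
    [0,0,0,0],
    [0,0,0,0]
  ]
}}

```text
t: 12.85
eef_pos: [384.5, -450.1, 214.2]
tcp_rot: [-3.141, 0.001, 0.204]
ft_force: [-0.1, 0.1, 0.2]
opening: 0.005
grip_force: 0.0
```

```bash
python3 - <<'E'
from h import *
im=snap('top','top3.png')[200:350,180:480];a=cv2.resize(im[:,:,::-1],None,fx=2.6,fy=2.6,interpolation=cv2.INTER_CUBIC)
cv2.imwrite('pics/t3.png',a)
print(env.state()['eef_pos'],env.state()['ft_force'])
E
```

```text
[ 385.10880371 -449.3514468   214.37860816] [0.87726558 0.95806973 0.52148087]
```

View pics/t3.png

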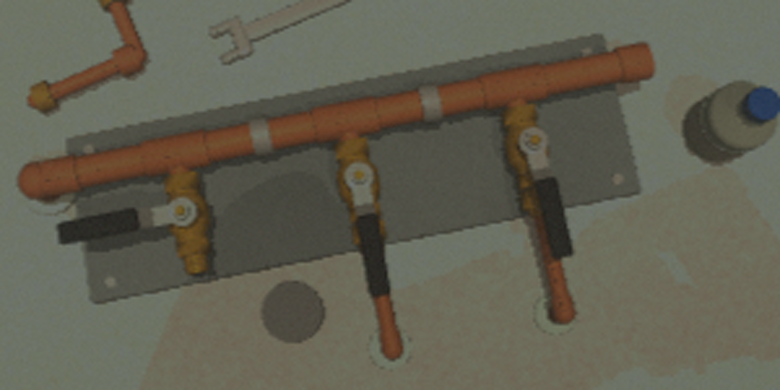

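The top crop shows the bare lever, (180,210)→(60,234), parallel to the header and so square to its outlet. The right lever lies over its pipe, parallel to the untouched middle one. The loose things haven't moved.

```bash
python3 -c "
from cell import env
print(env.job_done())"
```

```text
the job is handed in; nothing more can be done
None
```

The bare outlet's valve was pushed fully shut onto its stop, then the part-open piped valve fully open onto its stop; the open piped valve and loose things were left as they were, the hand is clear, and the job was handed in at about 13 s.

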